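# Clear the demonstration board and nest the tumblers on it

## Task

Take the scraper block and with it wipe all the loose packing chips off the white demonstration board into the catch tray at its end, never touching the chips with the fingers; then lay the scraper back in its black rest, standing on its sole. Nest all the tumblers upright into one another as a single stack standing near the middle of the cleared board. Do not knock over or shove the bottle, the carton and the pen pot.

Things in the scene. Friction and masses are not known exactly. Their poses are not given: they have to be found in the camera images.
- board: Fixed demonstration board on the counter, 182 mm (its x) by 220 mm (its y), top 60 mm up, turned up to 0.15 rad. Origin: centre of its underside. White top face 170 mm wide between two aluminium kerbs (6 mm wide, 12 mm above the top face) along the long edges at x = -88 and +88 mm. The ends y = -110 and +110 mm have no kerb; the catch tray adjoins the end y = -110 mm.
- board_top (a point): Centre of the board's white top face (60 mm above the counter), same axes as the board.
- tray_floor (a point): Centre of the catch tray's inner floor, 5 mm above the counter, axes as the board. Grey open tray, inside 174 mm (x) by 81 mm (y), from the board's end at y = +40 mm to its far wall at y = -41 mm; walls 4 mm thick, ending 52 mm above the counter, 8 mm lower than the board's top: a block can be pushed flat off the board out over the tray.
- rest: Fixed shallow black tray for the scraper, 150 mm (x) by 76 mm (y) outside, 12 mm high, wall and floor 4 mm thick (inside 142 x 68 mm). Origin: centre of its underside, on the counter.
- scraper_mid (a point): Centre (35 mm above its underside) of the scraper, a loose block 70 mm high, 0.2 kg: a grey block with a rubber sole 110 mm (x) by 36 mm (y) and 25 mm high, and on it a wooden handle 60 mm (x) by 24 mm (y) from 25 to 70 mm above the underside. z is up. It lies in the rest with its length along the rest's length.
- tumbler0_mid (a point): Centre (43 mm above its foot, on its axis, z up) of a loose open aluminium tumbler, 86 mm high, 0.12 kg, all alike: foot 36 mm across, body widening to 58 mm at 60 mm height, then a shoulder and a straight band 66 mm across from 60 mm up to the rim (mouth 61 mm). Nested, the upper one's shoulder sits on the lower one's rim, each 26 mm higher than the last. May be absent.
- tumbler1_mid (a point): Centre (43 mm above its foot, on its axis, z up) of a loose open aluminium tumbler, 86 mm high, 0.12 kg, all alike: foot 36 mm across, body widening to 58 mm at 60 mm height, then a shoulder and a straight band 66 mm across from 60 mm up to the rim (mouth 61 mm). Nested, the upper one's shoulder sits on the lower one's rim, each 26 mm higher than the last. May be absent.
- tumbler2_mid (a point): Centre (43 mm above its foot, on its axis, z up) of a loose open aluminium tumbler, 86 mm high, 0.12 kg, all alike: foot 36 mm across, body widening to 58 mm at 60 mm height, then a shoulder and a straight band 66 mm across from 60 mm up to the rim (mouth 61 mm). Nested, the upper one's shoulder sits on the lower one's rim, each 26 mm higher than the last. May be absent.
- tumbler3_mid (a point): Centre (43 mm above its foot, on its axis, z up) of a loose open aluminium tumbler, 86 mm high, 0.12 kg, all alike: foot 36 mm across, body widening to 58 mm at 60 mm height, then a shoulder and a straight band 66 mm across from 60 mm up to the rim (mouth 61 mm). Nested, the upper one's shoulder sits on the lower one's rim, each 26 mm higher than the last. May be absent.
- tumbler4_mid (a point): Centre (43 mm above its foot, on its axis, z up) of a loose open aluminium tumbler, 86 mm high, 0.12 kg, all alike: foot 36 mm across, body widening to 58 mm at 60 mm height, then a shoulder and a straight band 66 mm across from 60 mm up to the rim (mouth 61 mm). Nested, the upper one's shoulder sits on the lower one's rim, each 26 mm higher than the last. May be absent.
- chip0_mid (a point): Centre of a loose packing chip of brown pressed pulp, 38 x 28 x 14 mm, 12 g, at first lying flat on the board's top face. May be absent.
- chip1_mid (a point): Centre of a loose packing chip of brown pressed pulp, 38 x 28 x 14 mm, 12 g, at first lying flat on the board's top face. May be absent.
- chip2_mid (a point): Centre of a loose packing chip of brown pressed pulp, 38 x 28 x 14 mm, 12 g, at first lying flat on the board's top face. May be absent.
- chip3_mid (a point): Centre of a loose packing chip of brown pressed pulp, 38 x 28 x 14 mm, 12 g, at first lying flat on the board's top face. May be absent.
- chip4_mid (a point): Centre of a loose packing chip of brown pressed pulp, 38 x 28 x 14 mm, 12 g, at first lying flat on the board's top face. May be absent.
- chip5_mid (a point): Centre of a loose packing chip of brown pressed pulp, 38 x 28 x 14 mm, 12 g, at first lying flat on the board's top face. May be absent.
- descaler: Bystander: upright grey bottle with red cap, 56 mm across, 170 mm high. Origin: centre of its underside.
- lamp_carton: Bystander: upright lamp carton, 65 x 65 x 110 mm. Origin: centre of its underside.
- pen_pot: Bystander: black pen pot with pens, 72 mm across, 145 mm high with the pens. Origin: centre of its underside.
Things that resemble listed ones, but are neither listed nor needed, are in the scene too. Leave any blue or purple look-alike of the part that bears chip1_mid alone.

How it is judged:
By the outcome, as a careful person would: the job done as asked, in the order asked, and still so for the second after the job is handed in, with the robot touching nothing.
Of tumbler0, tumbler1, tumbler2, tumbler3, tumbler4 only 4 to 5 are there at a start; the rules pass over those that are not, and their reading is None.
Of chip0, chip1, chip2, chip3, chip4, chip5 only 3 to 6 are there at a start; the rules pass over those that are not, and their reading is None.
At some moment in a run one of chip0, chip1, chip2, chip3, chip4, chip5, scraper may be knocked a few centimetres aside while the robot is not near it.
It also fails if it takes over 200 s, if anything falls off the work surface, if the arm or the gripper's body presses on something with over 40 N, if the wrist force passes 120 N, or if a joint passes its speed limit or range.

## Robot

A 6-joint arm with a two-finger parallel gripper is mounted at the origin on the work surface. World frame = base frame: x ahead of the robot, y to its left, z up, the work surface at z = 0. Lengths are in mm, angles in rad, forces in N, time in s.
With the tool pointing down it reaches from about 300 to 775 mm from the base axis. Payload 14.6 kg.
Tool frame: the origin (TCP) lies on the centre line of the jaws, within the pads' length; the fingertips stand 8 mm ahead of it and the grasp point (between the pads) lies 11 mm behind it; z points along the fingers, y is the direction in which the jaws open and shut (so a half turn about z gives the same grasp; the last joint's range is limited). The gripper opens to 94 mm and grips with 3 to 60 N. Pads are 16 mm wide; open, the fingers measure 119 mm over their backs; the gripper's body (75 mm by 177 mm) begins 78 mm behind the grasp point.
Start: joints at [-1.285, 0.3, 1.521, -0, 1.321, -0.067], TCP at [190.032, -516.117, 213.446] pointing down, gripper open.
Joint ranges: [-3.03, 3.03], [-0.79, 2.21], [0.23, 2.52], [-1.04, 4.18], [0, 3.07], [-2.55, 2.55]. Speed limits (rad/s): [2.22, 2.22, 2.57, 3.14, 3.14, 3.14].

## Interface

Orientations are given as [roll, pitch, yaw] about the fixed x, y, z axes, in that order (R = Rz(yaw) Ry(pitch) Rx(roll)).
In Python, from cell import read_state, cams, manip gives the robot as it stands.
- The arm moves only by the shell command python3 -m handwheel 'ROWS' [OPENING] [FORCE]. ROWS is JSON, a list of rows, each a list of 4 numbers: the shift along the tool's x, y, z in m, then the turn about the tool's z in degrees. In form: [[dx, dy, dz, turn], ...]. A call has 1 to 5 rows; each row is the pose to reach, as a shift and turn from the pose measured when the call began, along the tool's axes at that moment; what a row does not reach only later rows make up. A row lasts 1/8 s, in which the tool goes at most 62.5 mm and 10.7 degrees, less where a joint would pass 70% of its speed; a pose out of reach is approached as far as the arm can. A call with a gripper value outside its range is refused whole. OPENING is the closure, from 0 (fully open) to 1 (shut), set as the call begins (- or left out, the last holds). The fingers move at their own pace and stop on an object; FORCE is the grip in N (left out, the last holds). Time passes only in rows, so rows that repeat a pose let the fingers close. It gives the time, the measured TCP pose, the force and the opening at its end, in the units of the state.
- read_state(): the state, without advancing time (a new reading comes with each control period).
- cams.camera(name): name is "scene" or "top" or "wrist"; returns the picture (420x560x3 uint8, red, green, blue); there is no depth.
- cams.get_calibration(name): a dict with "vertical_fov" (degrees; the focal length in pixels is half the picture's height over the tangent of half this angle, whatever the lens; pixels are square), "cx", "cy" (the principal point, pixels), "dist_coeffs" ([k1, k2, p1, p2, k3] as OpenCV has them; the pictures are not rectified), "R" (3x3) and "t" (3): a world point X has camera coordinates R X + t. Camera axes: x right, y down, z forward; pixel columns grow to the right and rows downward; lengths in mm; the calibration is good to about 2 mm. A picture is of the moment at which its call begins: read the wrist's pose just before it. get_calibration takes no time and is no camera call; for the wrist camera it gives the pose at the moment of the call.
- manip.sign_off(): hands the job in, once; it reports no verdict.
The state is a dict: "clock": time; "joints": joint angles; "qd": joint speeds; "effort": joint torques, N m; "eef_pos": TCP position; "eef_rot": TCP orientation; "wrist_force": force on the tool from outside, world axes, zero at the start; "moment": the same for the moment, N m; "finger_gap": finger opening in mm.
Only numpy, scipy, OpenCV 4.12 (cv2) and the standard library are available. Lean on these libraries where they do the work, as an engineer would, in place of code of your own. Each camera call takes 0.05 s, during which the arm holds its last target. There are 200 camera calls.

## Working session

There is one attempt and no reset: what is moved stays moved. The work goes in short steps, Python scripts to look and compute and a shell command to move; the robot and the scene stay as the last step left them, time stands still between calls to the robot, and variables do not carry over. Pictures are saved under pics/ and viewed, about 12 in all and at most 16, crops included, and the job is handed in when it is done.

```bash
ls; mkdir -p pics
python3 - <<'E'
from cell import read_state, cams, manip
import cv2,json
for n in ("scene","top","wrist"):
    im=cams.camera(n); cv2.imwrite(f"pics/{n}0.png",im[:,:,::-1])
    c=cams.get_calibration(n); print(n,c)
s=read_state();print(s)
E
```

```text
pics
scene {'vertical_fov': 49.58425382802687, 'cx': 282.1907595943151, 'cy': 207.40954029992767, 'dist_coeffs': array([-0.13247018,  0.        ,  0.        ,  0.        ,  0.        ]), 'R': array([[-0.12638302,  0.99188565, -0.01379126],
       [ 0.66419724,  0.07428732, -0.74385712],
       [-0.73679669, -0.10317103, -0.66819637]]), 't': array([  32.63948477, -337.05873105, 1606.45266263])}
top {'vertical_fov': 50.59810202202738, 'cx': 281.65186845490575, 'cy': 218.30482810005506, 'dist_coeffs': array([-0.08374073,  0.        ,  0.        ,  0.        ,  0.        ]), 'R': array([[ 0.0251838 , -0.99903608,  0.03595406],
       [-0.98905462, -0.03013043, -0.14444073],
       [ 0.14538481, -0.03192297, -0.98886004]]), 't': array([   5.9108998 ,  589.3645763 , 1070.57457598])}
wrist {'vertical_fov': 60.47282397866238, 'cx': 275.06883165310774, 'cy': 202.5729812024498, 'dist_coeffs': array([-0.07336625,  0.        ,  0.        ,  0.        ,  0.        ]), 'R': array([[ 0.34528534, -0.93849504, -0.00225748],
       [-0.89942053, -0.33159425,  0.28475949],
       [-0.26799393, -0.09629285, -0.95859634]]), 't': array([-549.08928387,  -30.15909791,  392.45556731])}
{'clock': 0.15, 'joints': array([-1.28459886e+00,  3.00311207e-01,  1.52139346e+00, -3.20888686e-05,
        1.32069087e+00, -6.65866136e-02]), 'qd': array([ 0.00062402, -0.00122134, -0.00134219,  0.0002145 ,  0.00031067,
        0.0002206 ]), 'effort': array([-3.61969678e-04, -5.31959689e+01, -3.52816987e+01,  7.07774190e-02,
        2.36027234e-02, -7.45602483e-05]), 'eef_pos': array([ 189.97889824, -515.96255021,  213.0534082 ]), 'eef_rot': array([-3.14078948e+00, -2.24069066e-05,  3.52792027e-01]), 'wrist_force': array([ 0.09742583, -0.03237088,  0.15434264]), 'moment': array([-0.00903416,  0.00517986,  0.03088331]), 'finger_gap': 94.11266430818445}
```

View pics/top0.png

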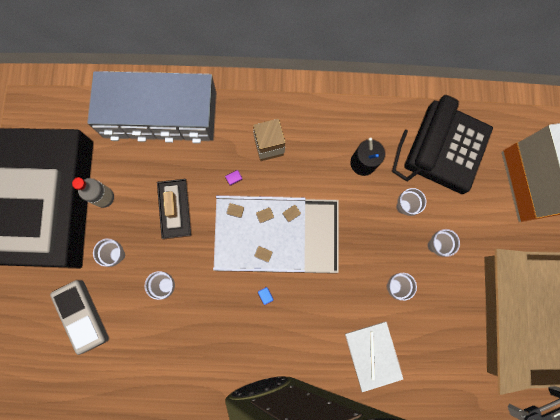

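View pics/scene0.png

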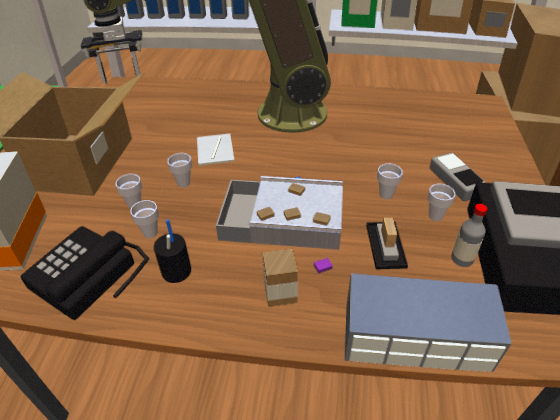

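Top view: tumblers at (412,202), (445,243), (402,287), (107,253) and (159,286). Brown chips on the board at (235,210), (265,215), (291,213) and (263,254). The scraper is in the rest at (172,207), the tray is at the board's right end, the bottle at (95,192), the carton at (269,138) and the pen pot at (368,156).
Possible confusions are the purple block (233,177) and blue block (265,296) near the chips, which I'll leave alone. I see no second scraper-like thing.

```bash
cat > h.py <<'E'
from cell import read_state, cams
import numpy as np, cv2
from scipy.spatial.transform import Rotation as Ro
def K(c): 
    f=210/np.tan(np.radians(c["vertical_fov"]/2)); return np.array([[f,0,c["cx"]],[0,f,c["cy"]],[0,0,1.]])
def rays(c,px):
    n=cv2.undistortPoints(np.array(px,float).reshape(-1,1,2),K(c),c["dist_coeffs"]).reshape(-1,2)
    d=np.c_[n,np.ones(len(n))]@c["R"]; return -c["R"].T@c["t"], d
def plane(c,px,z):
    o,d=rays(c,px); return o+d*((z-o[2])/d[:,2])[:,None]
def tri(c1,p1,c2,p2):
    out=[]
    for a,b in zip(p1,p2):
        o1,d1=rays(c1,[a]);o2,d2=rays(c2,[b]);A=np.c_[d1[0],-d2[0]]
        s=np.linalg.lstsq(A,o2-o1,rcond=None)[0];P=o1+s[0]*d1[0];Q=o2+s[1]*d2[0]
        out.append(np.r_[(P+Q)/2,np.linalg.norm(P-Q)])
    return np.array(out)
def proj(c,X):
    return cv2.projectPoints(np.array(X,float).reshape(-1,1,3),cv2.Rodrigues(c["R"])[0],c["t"],K(c),c["dist_coeffs"])[0].reshape(-1,2)
def go(x,y,z,yaw):
    """shift row from the present pose to a world pose (mm, rad)"""
    s=read_state();R=Ro.from_euler('xyz',s["eef_rot"])
    d=R.inv().apply(np.array([x,y,z])-s["eef_pos"])/1000
    t=-np.degrees(yaw-s["eef_rot"][2]); t=(t+90)%180-90
    return np.round(np.r_[d,t],4).tolist()
def blobs(m,lo,hi):
    cs=cv2.findContours(m,cv2.RETR_EXTERNAL,cv2.CHAIN_APPROX_NONE)[0]
    return [(np.round(cv2.minAreaRect(k)[0],1).tolist(),np.round(cv2.minAreaRect(k)[1],1).tolist(),round(cv2.minAreaRect(k)[2])) for k in cs if lo<cv2.contourArea(k)<hi]
E
python3 - <<'E'
import cv2
a=cv2.imread('pics/top0.png');b=cv2.imread('pics/scene0.png')
c1=cv2.resize(a[160:310,80:345],None,fx=3,fy=3,interpolation=cv2.INTER_CUBIC)
cv2.imwrite('pics/t1.png',c1)
c2=cv2.resize(b[140:280,100:470],None,fx=2.16,fy=2.16,interpolation=cv2.INTER_CUBIC)
c3=cv2.resize(a[175:315,370:470],None,fx=2.1,fy=2.1,interpolation=cv2.INTER_CUBIC)
import numpy as np
o=np.zeros((600,800,3),np.uint8);o[:c2.shape[0],:c2.shape[1]]=c2[:,:800];o[305:305+c3.shape[0],:c3.shape[1]]=c3[:295]
cv2.imwrite('pics/t2.png',o);print(c1.shape,c2.shape)
E
```

```text
(450, 795, 3) (302, 799, 3)
```

View pics/t1.png

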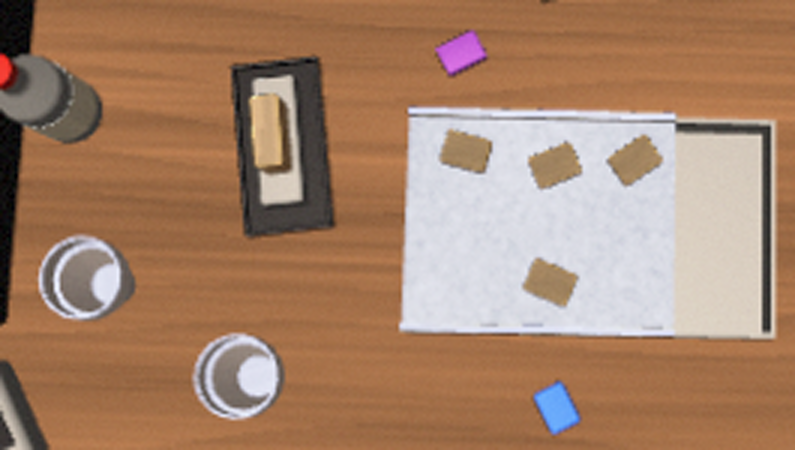

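View pics/t2.png

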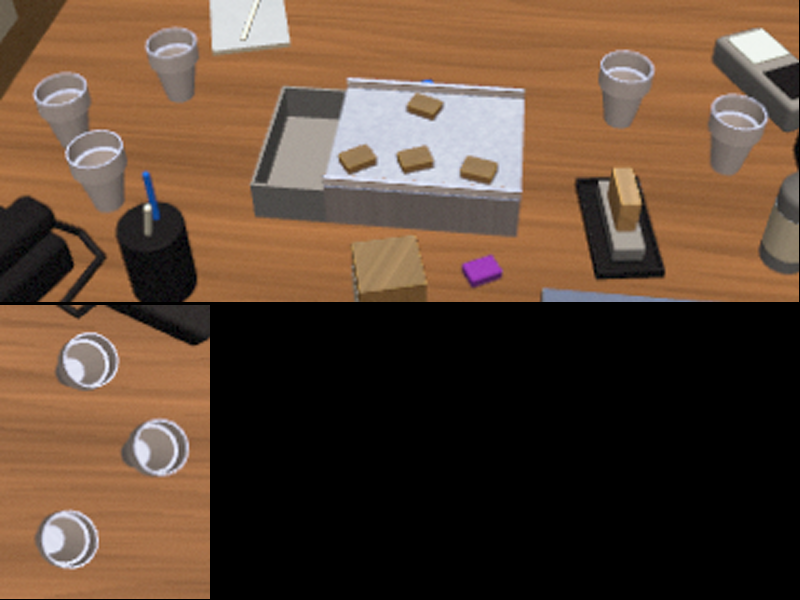

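Run:
```python
from h import *
np.set_printoptions(suppress=True,precision=1)
T=cams.get_calibration("top");S=cams.get_calibration("scene")
t=lambda L:[(80+x/3-.33,160+y/3-.33) for x,y in L]
s=lambda L:[(100+x/2.16-.27,140+y/2.16-.27) for x,y in L]
tt=t([(81,278),(238,376)])+[(412.9,201.4),(446.4,242.6),(403.1,286.4)]
ss=s([(738,113),(626,73),(97,152),(63,95),(173,49)])
print("tumblers rim tri\n",tri(T,tt,S,ss)); print(plane(T,tt,86))
print("handle",tri(T,t([(265,130)]),S,s([(624,184)])))
a=cv2.imread('pics/top0.png')
hsv=cv2.cvtColor(a,cv2.COLOR_BGR2HSV)
w=((hsv[:,:,1]<45)&(hsv[:,:,2]>150)).astype(np.uint8)*255
b=plane(T,t([(409,109),(676,114),(674,335),(401,331)]),72);print("board kerb corners",b, np.linalg.norm(b-np.roll(b,-1,0),axis=1))
b=tri(T,t([(409,108),(676,113),(674,336),(401,330)]),S,s([(521,192),(326,182),(349,80),(524,90)]));print(b)
r=plane(T,t([(232,65),(318,57),(333,227),(248,238)]),12);print("rest",r,np.linalg.norm(r-np.roll(r,-1,0),axis=1))
print("rest z",tri(T,t([(232,65),(318,57),(333,227),(248,238)]),S,s([(598,276),(578,180),(640,178),(664,274)])[:1]+s([(598,276)])*0+s([(662,272),(642,177),(577,180)])[:0]) )
print("handle top",plane(T,t([(250,95),(281,92),(287,168),(257,170)]),74))
print("chips",plane(T,t([(466,151),(555,165),(635,160),(550,282)]),74))
print("tray far",plane(T,t([(772,122),(772,337)]),52))
print("by",plane(T,t([(75,110)]),0),plane(T,[(269,136),(368,156)],100))
```

```text
tumblers rim tri
 [[ 488.5  441.4   79.9    2.2]
 [ 415.2  312.7   71.9    2.3]
 [ 635.7 -299.2   76.4    5.9]
 [ 535.1 -383.    73.3    7.3]
 [ 425.9 -272.6   71.6    7. ]]
[[ 488.1  438.1   86. ]
 [ 415.3  308.2   86. ]
 [ 634.6 -299.    86. ]
 [ 534.8 -381.6   86. ]
 [ 426.5 -271.7   86. ]]
handle [[614.4 302.3  69.5   0.1]]
board kerb corners [[634.9 185.4  72. ]
 [637.7 -33.   72. ]
 [457.5 -34.6  72. ]
 [454.7 183.6  72. ]] [218.4 180.3 218.2 180.2]
[[636.8 187.7  66.6   3.2]
 [640.1 -30.5  61.8   6.5]
 [456.6 -33.1  63.1   4.4]
 [455.6 186.   65.3   3.1]]
rest [[680.7 347.9  12. ]
 [690.  273.6  12. ]
 [542.5 252.4  12. ]
 [530.9 324.2  12. ]] [ 74.8 149.1  72.7 151.7]
rest z [[684.  314.5   4.1  68.8]]
handle top [[642.2 315.5  74. ]
 [645.5 290.3  74. ]
 [583.  281.6  74. ]
 [580.6 305.8  74. ]]
chips [[601.3 137.4  74. ]
 [592.   64.9  74. ]
 [598.2  -0.   74. ]
 [497.1  66.   74. ]]
tray far [[ 637.5 -115.5   52. ]
 [ 458.4 -116.9   52. ]]
by [[639.3 486.2   0. ]] [[ 783.    60.2  100. ]
 [ 741.5 -184.   100. ]]
```

Board centre ≈ (546,75), yaw ≈ 0.012. The rest is at (611,299), yaw ≈ 0.15. There are 4 chips and 5 tumblers. I'm moving above the scraper for a closer look.

```bash
python3 -c "
from h import *
print(go(585,298,230,.148))"
```

```text
[0.6519, -0.6274, -0.0164, 11.7337]
```

```bash
R='x'; python3 -m handwheel '[[0.04,-0.04,-0.016,0],[0.08,-0.08,-0.016,0],[0.13,-0.12,-0.016,5],[0.17,-0.165,-0.016,12],[0.215,-0.205,-0.016,12]]' 0; python3 -m handwheel '[[0.45,-0.43,0,0],[0.45,-0.43,0,0],[0.45,-0.43,0,0],[0.45,-0.43,0,0],[0.45,-0.43,0,0]]'; python3 -c "
from h import *
print(go(585,298,230,.148))"
```

```text
clock: 0.78
eef_pos: [321.2, -247.4, 229.3]
eef_rot: [-3.141, -0.0, 0.141]
wrist_force: [0.6, -0.8, -0.1]
finger_gap: 94.2
clock: 1.4
eef_pos: [514.8, -1.5, 229.4]
eef_rot: [-3.141, -0.0, 0.141]
wrist_force: [0.9, -0.9, -0.3]
finger_gap: 93.9
[0.1117, -0.2866, -0.0005, -0.3817]
```

```bash
python3 -m handwheel '[[0.11,-0.287,0,0],[0.11,-0.287,0,0],[0.11,-0.287,0,0],[0.11,-0.287,0,0],[0.11,-0.287,0,0]]';python3 -m handwheel '[[0,0,0,0],[0,0,0,0]]'
python3 - <<'E'
from h import *
s=read_state();c=cams.get_calibration("wrist");im=cams.camera("wrist")
cv2.imwrite('pics/w1.png',im[:,:,::-1]);np.savez('pics/w1.npz',R=c["R"],t=c["t"])
print(s["eef_pos"],s["eef_rot"],"cam",-c["R"].T@c["t"],proj(c,[[613,298,74],[546,75,60]]))
E
```

```text
clock: 2.02
eef_pos: [583.3, 300.3, 229.3]
eef_rot: [-3.141, 0.0, 0.142]
wrist_force: [1.1, -1.1, 0.2]
finger_gap: 93.9
clock: 2.28
eef_pos: [583.1, 299.9, 228.7]
eef_rot: [-3.142, 0.001, 0.142]
wrist_force: [0.6, 0.2, -0.2]
finger_gap: 93.8
[583.13816864 299.94545368 228.69954987] [-3.14155423e+00  1.11236170e-03  1.41800171e-01] cam [665.25238719 311.43690973 399.13889345] [[282.1535913  156.71135392]
 [482.55454719 248.42766371]]
```

View pics/w1.png

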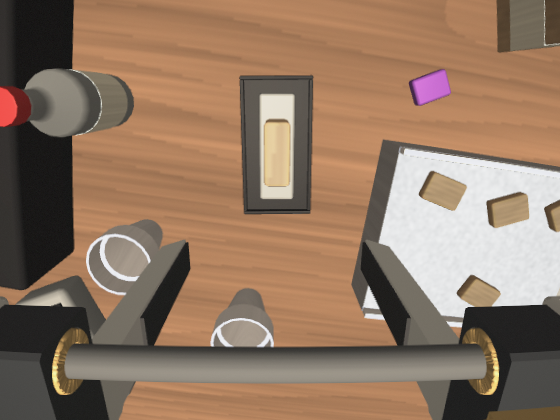

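The wrist view shows the handle top centred at (277,153), the sole outline at (260–295, 94–199) and the rest's rim at (241–312, 75–213).

Run:
```python
from h import *
np.set_printoptions(suppress=True,precision=1)
c=cams.get_calibration("wrist");T=cams.get_calibration("top")
h=plane(c,[(264.5,120.5),(290,120.5),(289.5,187),(263.5,187)],74);print(h,h.mean(0))
so=plane(c,[(260.5,94),(294.5,94.5),(293.5,198.5),(260,198.5)],29);print(so,so.mean(0))
r=plane(c,[(240.5,75.5),(313,75.5),(310,213),(245,213)],12);print(r,r.mean(0))
for q in (h,so,r): print(np.arctan2(*(q[0]+q[1]-q[2]-q[3])[[1,0]]))
print("two-view handle height",tri(c,[(277,153.5)],T,[(80+266/3-.33,160+131/3-.33)]))
for p in ((612,299,120),(612,299,50)): print(go(*p,.145))
```

```text
[[643.  317.6  74. ]
 [646.2 295.2  74. ]
 [586.  286.5  74. ]
 [582.6 310.5  74. ]] [614.5 302.4  74. ]
[[665.  325.9  29. ]
 [669.3 292.5  29. ]
 [563.1 277.   29. ]
 [558.1 312.5  29. ]] [613.9 302.   29. ]
[[680.5 349.3  12. ]
 [690.9 275.7  12. ]
 [544.2 254.3  12. ]
 [533.8 327.2  12. ]] [612.4 301.6  12. ]
0.13072286475311615
0.13489030217030387
0.1475688748085822
two-view handle height [[614.2 302.3  66.1   0.1]]
[0.0284, 0.0044, 0.1091, -0.2376]
[0.0285, 0.0044, 0.1791, -0.2376]
```

```bash
python3 -m handwheel '[[0.031,0.002,0.05,0.5],[0.031,0.002,0.1,0.5],[0.031,0.002,0.14,0.5],[0.031,0.002,0.165,0.5],[0.031,0.002,0.177,0.5]]'; python3 -m handwheel '[[0,0,0,0],[0,0,0,0]]';python3 -m handwheel '[[0,0,0,0],[0,0,0,0],[0,0,0,0],[0,0,0,0],[0,0,0,0]]' 1 35;python3 -m handwheel '[[0,0,0,0],[0,0,0,0],[0,0,0,0]]'
```

```text
clock: 2.95
eef_pos: [614.1, 300.2, 51.3]
eef_rot: [3.141, 0.002, 0.131]
wrist_force: [-0.1, -0.2, 0.4]
finger_gap: 94.0
clock: 3.2
eef_pos: [614.7, 300.0, 52.8]
eef_rot: [-3.141, -0.0, 0.13]
wrist_force: [0.6, 0.3, -1.4]
finger_gap: 94.0
clock: 3.82
eef_pos: [614.7, 300.0, 52.7]
eef_rot: [-3.141, 0.0, 0.13]
wrist_force: [0.4, 0.6, 0.4]
finger_gap: 47.2
clock: 4.2
eef_pos: [614.6, 300.1, 52.8]
eef_rot: [-3.141, -0.0, 0.13]
wrist_force: [0.1, 0.7, -0.1]
finger_gap: 23.7
```

Gripped: the gap is 23.7 mm, matching the 24 mm handle. Lifting and moving to the board's far end.

```bash
python3 -m handwheel '[[0,0,-0.03,0],[0,0,-0.07,0],[0,0,-0.11,0],[0,0,-0.12,6.8],[0,0,-0.12,6.8]]'; python3 -c "
from h import *
print(go(571.6,200,165,.012),go(571.6,192,111,.012))"
```

```text
clock: 4.82
eef_pos: [614.7, 300.1, 173.1]
eef_rot: [-3.141, -0.001, 0.012]
wrist_force: [0.2, 0.3, -3.4]
finger_gap: 24.0
[-0.0443, 0.0996, 0.008, -0.0005] [-0.0445, 0.1076, 0.062, -0.0005]
```

```bash
python3 -m handwheel '[[-0.02,0.05,0,0],[-0.044,0.098,0.01,0],[-0.0445,0.105,0.025,0],[-0.0445,0.106,0.035,0],[-0.0445,0.106,0.035,0]]'
python3 - <<'E'
from h import *
s=read_state();print(s["eef_pos"],s["wrist_force"])
for n in("top","wrist"):
    im=cams.camera(n)[:,:,::-1]
    cv2.imwrite(f'pics/{n}2.png',im if n=="wrist" else cv2.resize(im[160:310,120:345],None,fx=3.5,fy=3.5))
c=cams.get_calibration("wrist");print(proj(c,[[634.9,185.4,72],[454.7,183.6,72]]))
E
```

```text
clock: 5.45
eef_pos: [571.4, 194.2, 136.7]
eef_rot: [-3.141, 0.001, 0.013]
wrist_force: [0.8, 0.3, -3.3]
finger_gap: 23.8
[571.39605277 194.24427749 136.70764301] [ 0.84664055  0.3302536  -3.29252865]
[[290.50576247 127.64439486]
 [286.85549337 358.24187135]]
```

View pics/wrist2.png

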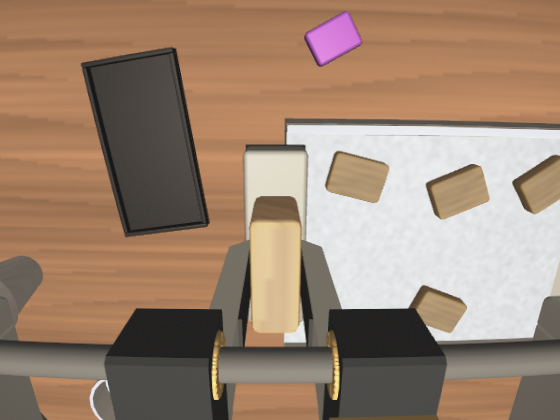

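Run:
```python
from h import *
np.set_printoptions(suppress=True,precision=1)
c=cams.get_calibration("wrist")
print("kerb outer",plane(c,[(287,119.5),(560,125)],72),"inner",plane(c,[(290,135),(555,136.5)],60))
print("scraper end",plane(c,[(246,151),(307,152)],113),"front top edge",plane(c,[(307,190)],113))
print("edge y",plane(c,[(287,150),(287,330)],60))
w=cv2.imread('pics/w1.png');d=np.load('pics/w1.npz');c1=dict(c);c1.update(R=d['R'],t=d['t'])
print("w1 kerb outer corner",plane(c1,[(403,146)],72))
```

```text
kerb outer [[640.  187.8  72. ]
 [641.7   2.4  72. ]] inner [[628.9 185.1  60. ]
 [632.8  -5.2  60. ]]
scraper end [[625.4 211.  113. ]
 [625.3 177.8 113. ]] front top edge [[604. 177. 113.]]
edge y [[618.6 187.   60. ]
 [472.8 183.6  60. ]]
w1 kerb outer corner [[638.5 190.   72. ]]
```

View pics/top2.png

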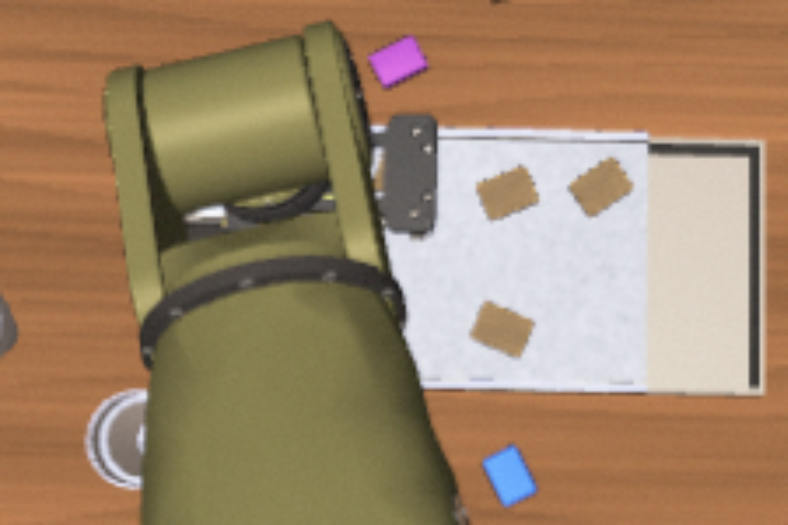

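The chips are unmoved. The kerb is about 8 mm beyond the scraper's end, so I'll shift +x 4 mm, lower and wipe.

```bash
python3 -m handwheel '[[0.004,0,0.01,0],[0.004,0,0.02,0],[0.004,0,0.024,0],[0.004,0,0.026,0],[0.004,0,0.026,0]]'; python3 -m handwheel '[[0,0.02,0,0],[0,0.04,0,0],[0,0.06,0,0],[0,0.08,0,0],[0,0.10,0,0]]'
```

```text
clock: 6.18
eef_pos: [575.9, 194.5, 112.0]
eef_rot: [-3.141, -0.001, 0.013]
wrist_force: [-0.9, 0.2, -2.4]
finger_gap: 23.7
clock: 6.8
eef_pos: [577.2, 92.9, 112.0]
eef_rot: [-3.141, -0.001, 0.013]
wrist_force: [0.3, 0.4, -2.8]
finger_gap: 23.7
```

```bash
python3 -m handwheel '[[0,0.02,0,0],[0,0.04,0,0],[0,0.06,0,0],[0,0.08,0,0],[0,0.10,0,0]]'; python3 -m handwheel '[[0,0.02,0,0],[0,0.04,0,0],[0,0.05,0,0],[0,0.05,0,0]]'; python3 -m handwheel '[[0,0,-0.05,0],[0,0,-0.1,0],[0,-0.04,-0.11,0],[0,-0.1,-0.11,0],[0,-0.15,-0.11,0]]';  python3 - <<'E'
from h import *
c=cams.get_calibration("wrist");s=read_state();print(s["eef_pos"])
im=cams.camera("wrist")[:,:,::-1];cv2.imwrite('pics/wrist3.png',im)
print(go(522,197,165,.012),go(522,197,112,.012))
E
```

```text
clock: 7.42
eef_pos: [578.2, -8.3, 111.8]
eef_rot: [-3.141, -0.0, 0.013]
wrist_force: [-1.3, 0.4, -2.6]
finger_gap: 24.0
clock: 7.92
eef_pos: [579.1, -58.9, 111.8]
eef_rot: [-3.141, -0.001, 0.012]
wrist_force: [0.8, 0.5, -2.6]
finger_gap: 24.0
clock: 8.55
eef_pos: [576.9, 93.5, 222.3]
eef_rot: [-3.141, -0.001, 0.013]
wrist_force: [0.2, -0.7, -3.0]
finger_gap: 23.6
[576.93483088  93.49761822 222.2652308 ]
[-0.0529, -0.0992, 0.0574, 0.2456] [-0.053, -0.0991, 0.1104, 0.2456]
```

View pics/wrist3.png

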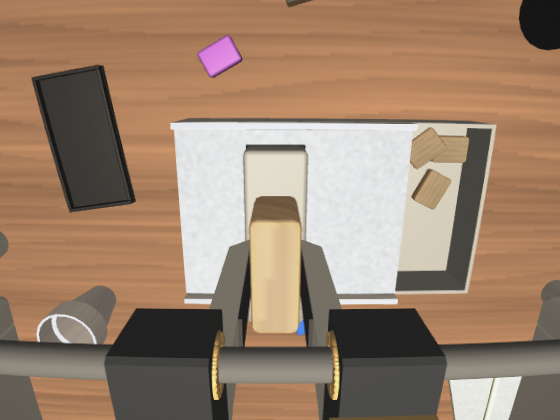

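Three chips are in the tray at (427,147), (450,149) and (432,189). The fourth is hidden under the gripper. Next is the second strip.

```bash
python3 - <<'E'
from h import *
c=cams.get_calibration("wrist")
print(plane(c,[(190,303),(390,303),(175,123),(412,125)],72).round(1))
E
python3 -m handwheel '[[-0.02,-0.05,0.0,0],[-0.05,-0.1,0,0],[-0.055,-0.104,0.03,0],[-0.055,-0.104,0.07,0],[-0.055,-0.104,0.085,0]]';python3 -m handwheel '[[0,0,0,0]]'
```

```text
[[455.2 184.4  72. ]
 [458.6 -20.7  72. ]
 [635.5 188.2  72. ]
 [637.5 -20.9  72. ]]
clock: 9.22
eef_pos: [518.9, 202.2, 135.6]
eef_rot: [-3.14, 0.001, 0.017]
wrist_force: [-0.4, 0.2, -2.7]
finger_gap: 23.7
clock: 9.35
eef_pos: [518.9, 202.3, 135.5]
eef_rot: [-3.14, 0.002, 0.017]
wrist_force: [1.4, -0.2, -1.9]
finger_gap: 23.7
```

```bash
python3 -m handwheel '[[0.002,0,0.01,0],[0.002,0,0.02,0],[0.002,0,0.0235,0],[0.002,0,0.0235,0]]'; python3 -m handwheel '[[0,0.02,0,0],[0,0.04,0,0],[0,0.06,0,0],[0,0.08,0,0],[0,0.10,0,0]]';python3 -m handwheel '[[0,0.02,0,0],[0,0.04,0,0],[0,0.06,0,0],[0,0.08,0,0],[0,0.10,0,0]]'; python3 -m handwheel '[[0,0.02,0,0],[0,0.04,0,0],[0,0.06,0,0],[0,0.06,0,0]]'; python3 -m handwheel '[[0,0,-0.05,0],[0,0,-0.1,0],[0,-0.04,-0.11,0],[0,-0.1,-0.11,0],[0,-0.15,-0.11,0]]';  python3 -m handwheel '[[0.02,-0.06,0,0],[0.04,-0.12,0,0],[0.06,-0.18,0,0],[0.06,-0.2,0,0],[0.06,-0.2,0,0]]'
python3 - <<'E'
from h import *
c=cams.get_calibration("wrist");s=read_state();print(s["eef_pos"])
im=cams.camera("wrist")[:,:,::-1];cv2.imwrite('pics/wrist4.png',im)
print(go(614.6,300.6,130,.133),go(614.6,300.6,54,.133))
E
```

```text
clock: 9.85
eef_pos: [520.9, 202.3, 111.9]
eef_rot: [-3.14, 0.002, 0.017]
wrist_force: [-0.1, 0.3, -2.3]
finger_gap: 23.6
clock: 10.48
eef_pos: [522.6, 100.8, 111.8]
eef_rot: [-3.14, 0.002, 0.017]
wrist_force: [0.2, -0.2, -2.7]
finger_gap: 23.6
clock: 11.1
eef_pos: [524.2, -0.6, 111.7]
eef_rot: [-3.14, 0.002, 0.017]
wrist_force: [-0.6, 0.2, -2.7]
finger_gap: 23.9
clock: 11.6
eef_pos: [525.1, -62.1, 111.6]
eef_rot: [-3.14, 0.002, 0.015]
wrist_force: [0.2, 0.5, -3.2]
finger_gap: 23.6
clock: 12.22
eef_pos: [522.7, 89.9, 222.0]
eef_rot: [-3.14, 0.002, 0.015]
wrist_force: [1.0, 0.0, -2.6]
finger_gap: 23.6
clock: 12.85
eef_pos: [578.9, 292.6, 221.4]
eef_rot: [-3.14, 0.003, 0.018]
wrist_force: [-0.1, -0.2, -1.9]
finger_gap: 23.8
[578.93626881 292.55185817 221.4489921 ]
[0.0358, -0.0087, 0.0917, -6.6594] [0.036, -0.0086, 0.1677, -6.6594]
```

View pics/wrist4.png

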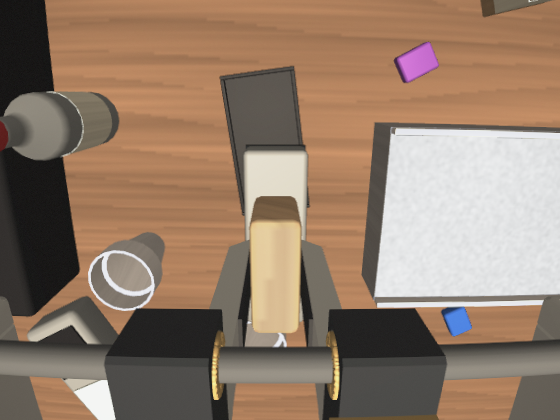

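The visible part of the board is clear. I'll check the whole board and tray numerically with a brown mask in the top camera.

```bash
cat > chk.py <<'E'
from h import *
T=cams.get_calibration("top");im=cams.camera("top");hsv=cv2.cvtColor(im,cv2.COLOR_RGB2HSV)
m=((hsv[:,:,0]<25)&(hsv[:,:,1]>70)&(hsv[:,:,2]>60)).astype(np.uint8)
reg=np.zeros_like(m);cv2.fillPoly(reg,[proj(T,[[630,183,60],[632,-110,60],[466,-110,60],[464,183,60]]).astype(int)],1)
n,l,st,ce=cv2.connectedComponentsWithStats(m*reg)
for s,c in zip(st[1:],ce[1:]):
    if s[4]>8: print(s[4],c.round(1),plane(T,[c],67)[0].round(),plane(T,[c],12)[0].round())
E
python3 chk.py
```

```text
300 [320.  212.7] [602. -71.  67.] [611. -78.  12.]
156 [320.7 230.3] [559. -73.  67.] [565. -80.  12.]
163 [327.  252.9] [504. -90.  67.] [507. -97.  12.]
```

All four chips are in the tray: the areas come to two single chips and a 300-pixel blob holding two. Returning the scraper.

```bash
python3 -m handwheel '[[0.02,-0.005,0.03,-6.9],[0.036,-0.0088,0.07,-6.9],[0.036,-0.0088,0.11,-6.9],[0.036,-0.0088,0.14,-6.9],[0.036,-0.0088,0.155,-6.9]]'; python3 -m handwheel '[[0,0,0.004,0],[0,0,0.008,0],[0,0,0.011,0],[0,0,0.0135,0],[0,0,0.0135,0]]'
```

```text
clock: 13.58
eef_pos: [614.6, 298.6, 65.7]
eef_rot: [-3.14, 0.004, 0.135]
wrist_force: [0.2, -0.9, -3.1]
finger_gap: 24.0
clock: 14.2
eef_pos: [614.7, 298.8, 52.8]
eef_rot: [-3.14, 0.003, 0.135]
wrist_force: [-1.5, -0.0, 0.5]
finger_gap: 23.9
```

```bash
python3 -m handwheel '[[0,0,0,0],[0,0,0,0],[0,0,0,0],[0,0,0,0],[0,0,0,0]]' 0; python3 -m handwheel '[[0,0,-0.03,0],[0,0,-0.08,0],[0,0,-0.13,0],[0,0,-0.17,0],[0,0,-0.17,0]]'
python3 - <<'E'
from h import *
c=cams.get_calibration("wrist");d=np.load('pics/w1.npz');c1=dict(c);c1.update(R=d['R'],t=d['t'])
print(plane(c1,[(122,259),(242,346)],86).round(1))
im=cams.camera("wrist")[:,:,::-1];cv2.imwrite('pics/wrist5.png',im)
print(go(415,310,200,.73))
print(go(489,439,200,.73))
E
```

```text
clock: 14.82
eef_pos: [614.8, 298.8, 52.8]
eef_rot: [-3.14, 0.003, 0.135]
wrist_force: [-0.5, 0.1, 0.5]
finger_gap: 70.4
clock: 15.45
eef_pos: [616.2, 299.0, 226.6]
eef_rot: [-3.139, -0.003, 0.135]
wrist_force: [-1.0, 0.3, -0.8]
finger_gap: 93.8
[[495.2 437.4  86. ]
 [412.9 310.9  86. ]]
[-0.1972, -0.0381, 0.0241, -34.0933]
[-0.1065, -0.1559, 0.0243, -34.0933]
```

View pics/wrist5.png

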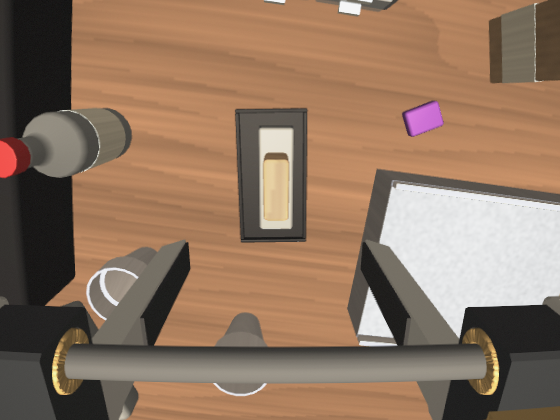

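The scraper stands in its rest, with its handle at (276,188). Next is the tumblers. I'll squeeze each in two directions 90° apart to centre it under the TCP, then stack. First tumbler B at (414.5, 310.5).

```bash
python3 -m handwheel '[[-0.06,-0.012,0,0],[-0.12,-0.024,0,0],[-0.175,-0.034,0,0],[-0.1977,-0.0387,0.02,0],[-0.1977,-0.0387,0.02,0]]'; python3 -m handwheel '[[0,0,0.05,0],[0,0,0.1,0],[0,0,0.13,0],[0,0,0.136,0],[0,0,0.136,0]]'; python3 -m handwheel '[[0,0,0,0],[0,0,0,0],[0,0,0,0],[0,0,0,0],[0,0,0,0]]' 1 10; python3 -m handwheel '[[0,0,0,0],[0,0,0,0],[0,0,0,0]]' 0
```

```text
clock: 16.12
eef_pos: [412.8, 310.3, 202.5]
eef_rot: [-3.141, 0.004, 0.136]
wrist_force: [1.2, 0.3, -0.6]
finger_gap: 94.2
clock: 16.75
eef_pos: [413.1, 310.4, 67.0]
eef_rot: [-3.141, 0.003, 0.136]
wrist_force: [-0.1, 0.2, 0.2]
finger_gap: 93.9
clock: 17.38
eef_pos: [413.3, 310.6, 67.4]
eef_rot: [-3.141, 0.003, 0.136]
wrist_force: [-1.2, 0.8, 5.9]
finger_gap: 66.8
clock: 17.75
eef_pos: [413.2, 310.5, 67.3]
eef_rot: [-3.141, 0.003, 0.136]
wrist_force: [0.1, -0.4, 0.1]
finger_gap: 92.4
```

```bash
python3 -m handwheel '[[0,0,-0.005,-10],[0,0,-0.005,-20],[0,0,-0.005,-30],[0,0,-0.005,-40],[0,0,-0.005,-50]]';python3 -m handwheel '[[0,0,0,-10],[0,0,0,-20],[0,0,0,-30],[0,0,0,-40],[0,0,0,-40]]'; python3 -m handwheel '[[0,0,0,0],[0,0,0,0],[0,0,0,0],[0,0,0,0],[0,0,0,0]]' 1 20; python3 -m handwheel '[[0,0,-0.03,0],[0,0,-0.08,0],[0,0,-0.12,0],[0,0,-0.12,0]]'; python3 -c "
from h import *
print(go(546.5,76.5,190,1.706),go(546.5,76.5,135,1.706))"
```

```text
clock: 18.38
eef_pos: [413.2, 310.4, 72.2]
eef_rot: [-3.139, 0.001, 1.014]
wrist_force: [-0.6, 0.6, -0.2]
finger_gap: 94.3
clock: 19.0
eef_pos: [413.1, 310.4, 72.1]
eef_rot: [-3.138, -0.001, 1.711]
wrist_force: [-0.1, 0.2, -0.0]
finger_gap: 94.2
clock: 19.62
eef_pos: [413.2, 310.4, 72.1]
eef_rot: [-3.138, -0.001, 1.711]
wrist_force: [0.6, 0.3, -0.5]
finger_gap: 65.2
clock: 20.12
eef_pos: [414.4, 310.9, 194.8]
eef_rot: [3.14, -0.003, 1.711]
wrist_force: [0.2, 0.2, -2.0]
finger_gap: 65.4
[-0.2506, 0.098, 0.0042, 0.2898] [-0.2508, 0.0979, 0.0592, 0.2898]
```

```bash
python3 -m handwheel '[[-0.055,0.0215,0,0],[-0.11,0.043,0,0],[-0.165,0.0645,0,0],[-0.22,0.086,0,0],[-0.2506,0.098,0,0]]'; python3 -m handwheel '[[0,0,0.02,0],[0,0,0.04,0],[0,0,0.05,0],[0,0,0.056,0],[0,0,0.056,0]]'; python3 -c "
from h import *
print(go(546.5,76.5,133,1.706),read_state()['wrist_force'])"
```

```text
clock: 20.75
eef_pos: [546.9, 74.0, 192.6]
eef_rot: [-3.141, -0.003, 1.709]
wrist_force: [-0.6, -0.2, -1.5]
finger_gap: 65.1
clock: 21.38
eef_pos: [546.8, 74.3, 136.5]
eef_rot: [-3.14, -0.003, 1.709]
wrist_force: [-0.1, 0.4, -0.6]
finger_gap: 65.2
[0.0022, 0.0, 0.0035, 0.1804] [-0.13660968  0.35674584 -0.61022332]
```

```bash
python3 -m handwheel '[[0,0,0.002,0],[0,0,0.003,0],[0,0,0.004,0],[0,0,0.004,0]]'; python3 -m handwheel '[[0,0,0.001,0],[0,0,0.001,0]]'
```

```text
clock: 21.88
eef_pos: [546.7, 74.2, 132.5]
eef_rot: [-3.14, -0.003, 1.709]
wrist_force: [0.7, 0.2, -1.4]
finger_gap: 65.2
clock: 22.12
eef_pos: [546.9, 74.3, 132.2]
eef_rot: [-3.141, -0.003, 1.709]
wrist_force: [-2.4, 0.0, 6.2]
finger_gap: 65.2
```

```bash
python3 -m handwheel '[[0,0,0,0],[0,0,0,0],[0,0,0,0],[0,0,0,0]]' 0; python3 -m handwheel '[[0,0,-0.03,0],[0,0,-0.07,0],[0,0,-0.1,0],[0,0,-0.1,0]]'
python3 - <<'E'
from h import *
c=cams.get_calibration("wrist");d=np.load('pics/w1.npz');c1=dict(c);c1.update(R=d['R'],t=d['t'])
T=cams.get_calibration("top")
print(plane(c1,[(73,20),(73,248),(27,290)],0).round(), plane(T,[(92,135),(82,266)],0).round())
print(go(492,439,232,1.706),go(492,380,232,1.706))
E
```

```text
clock: 22.62
eef_pos: [546.9, 74.3, 132.1]
eef_rot: [-3.141, -0.003, 1.709]
wrist_force: [-0.6, 0.4, 0.1]
finger_gap: 93.5
clock: 23.12
eef_pos: [547.7, 74.1, 234.2]
eef_rot: [3.138, -0.003, 1.709]
wrist_force: [0.2, -0.0, -0.8]
finger_gap: 94.0
[[715. 533.  -0.]
 [454. 534.   0.]
 [383. 600.   0.]] [[806. 536.   0.]
 [456. 531.   0.]]
[0.3691, -0.0049, 0.0031, 0.1798] [0.3107, -0.013, 0.0029, 0.1798]
```

```bash
python3 -m handwheel '[[0.06,-0.003,0,0],[0.12,-0.006,0,0],[0.18,-0.008,0,0],[0.24,-0.01,0,0],[0.29,-0.013,0,0]]'; python3 -m handwheel '[[0,0,0,0],[0,0,0,0]]'
cat > look.py <<'E'
import sys
from h import *
s=read_state();c=cams.get_calibration("wrist");im=cams.camera("wrist")[:,:,::-1].copy()
np.savez(f'pics/{sys.argv[1]}.npz',R=c["R"],t=c["t"])
cv2.imwrite(f'pics/{sys.argv[1]}.png',im);print(s["eef_pos"],s["eef_rot"])
E
python3 look.py w6
```

```text
clock: 23.75
eef_pos: [493.8, 361.5, 233.3]
eef_rot: [3.14, -0.002, 1.71]
wrist_force: [1.2, 0.7, 0.2]
finger_gap: 94.1
clock: 24.0
eef_pos: [493.6, 361.0, 232.1]
eef_rot: [-3.141, -0.001, 1.71]
wrist_force: [-0.2, -0.4, -0.6]
finger_gap: 94.2
[493.63149533 360.98257642 232.09785641] [-3.14146829e+00 -8.85065985e-04  1.71005912e+00]
```

View pics/w6.png

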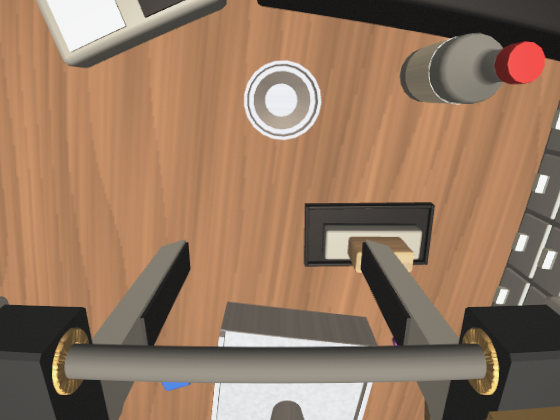

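The tumbler A rim is centred at (282,100). The standing tumbler's top edge is at (287,410) on the board.

Run:
```python
from h import *
c=cams.get_calibration("wrist")
p=plane(c,[(282.5,100)],86)[0];print(p.round(1),go(p[0],p[1],72,1.71))
```

```text
[488.5 441.2  86. ] [0.0805, 0.0056, 0.1606, -0.0541]
```

```bash
python3 -m handwheel '[[0.05,0.004,0.0,0],[0.0805,0.0056,0.05,0],[0.0805,0.0056,0.11,0],[0.0805,0.0056,0.15,0],[0.0805,0.0056,0.16,0]]'; python3 -m handwheel '[[0,0,0,0]]'; python3 -m handwheel '[[0,0,0,0],[0,0,0,0],[0,0,0,0],[0,0,0,0],[0,0,0,0]]' 1 20;  python3 -m handwheel '[[0,0,-0.04,0],[0,0,-0.09,0],[0,0,-0.15,0],[0,0,-0.18,0],[0,0,-0.18,0]]'; python3 -c "
from h import *
print(go(546.8,74.2,252,1.706),go(546.8,74.2,190,1.706))"
```

```text
clock: 24.68
eef_pos: [488.3, 439.4, 70.2]
eef_rot: [-3.139, 0.001, 1.708]
wrist_force: [0.0, 0.4, 0.6]
finger_gap: 94.2
clock: 24.8
eef_pos: [489.1, 438.9, 71.2]
eef_rot: [-3.139, 0.001, 1.706]
wrist_force: [0.9, 0.5, 0.2]
finger_gap: 94.1
clock: 25.42
eef_pos: [489.3, 439.1, 71.9]
eef_rot: [-3.14, 0.0, 1.707]
wrist_force: [-1.6, -0.8, 5.4]
finger_gap: 65.0
clock: 26.05
eef_pos: [489.9, 439.6, 253.8]
eef_rot: [3.14, -0.002, 1.707]
wrist_force: [0.4, -0.0, -1.4]
finger_gap: 64.9
[-0.3697, 0.0069, 0.0011, 0.0389] [-0.3698, 0.0068, 0.0631, 0.0389]
```

```bash
python3 -m handwheel '[[-0.06,0.001,0,0],[-0.12,0.002,0,0],[-0.18,0.003,0,0],[-0.24,0.005,0,0],[-0.3,0.006,0,0]]'; python3 -m handwheel '[[-0.05,0.001,0,0],[-0.07,0.001,0,0],[-0.07,0.001,0,0]]'; python3 -c "
from h import *
print(go(546.8,72.5,165,1.706))"
```

```text
clock: 26.68
eef_pos: [535.9, 141.1, 251.0]
eef_rot: [-3.14, -0.002, 1.707]
wrist_force: [0.6, 0.0, -1.0]
finger_gap: 64.9
clock: 27.05
eef_pos: [546.2, 71.4, 249.5]
eef_rot: [-3.138, -0.002, 1.705]
wrist_force: [0.2, -0.2, -1.4]
finger_gap: 64.6
[0.0009, 0.0011, 0.0845, -0.0452]
```

```bash
python3 -m handwheel '[[0.001,0.001,0.02,0],[0.001,0.001,0.04,0],[0.001,0.001,0.06,0],[0.001,0.001,0.075,0],[0.001,0.001,0.083,0]]'; python3 -m handwheel '[[0,0,0.002,0],[0,0,0.004,0],[0,0,0.005,0],[0,0,0.005,0]]'
```

```text
clock: 27.68
eef_pos: [546.4, 73.4, 165.5]
eef_rot: [-3.137, -0.002, 1.706]
wrist_force: [-0.2, -0.6, -0.6]
finger_gap: 64.4
clock: 28.18
eef_pos: [546.5, 73.4, 160.7]
eef_rot: [-3.138, -0.002, 1.706]
wrist_force: [0.3, 0.1, -1.1]
finger_gap: 64.6
```

```bash
python3 -m handwheel '[[0,0,0.001,0],[0,0,0.0025,0],[0,0,0.0025,0]]';python3 -m handwheel '[[0,0,0.001,0],[0,0,0.001,0]]'
```

```text
clock: 28.55
eef_pos: [546.7, 73.4, 158.4]
eef_rot: [-3.138, -0.002, 1.706]
wrist_force: [1.1, 0.7, 0.0]
finger_gap: 64.6
clock: 28.8
eef_pos: [547.2, 73.6, 158.0]
eef_rot: [-3.14, -0.002, 1.706]
wrist_force: [1.8, 1.8, 5.4]
finger_gap: 64.6
```

Tumbler A seated at the expected height (158). Releasing and going to look at the three right-hand tumblers.

```bash
python3 -m handwheel '[[0,0,0,0],[0,0,0,0],[0,0,0,0],[0,0,0,0]]' 0; python3 -m handwheel '[[0,0,-0.03,0],[0,0,-0.06,0],[0,0,-0.08,0],[0,0,-0.08,0]]'; python3 -m handwheel '[[-0.05,0,0,10],[-0.1,0,0,20],[-0.15,0,0,30],[-0.2,0,0,40],[-0.25,0,0,50]]';python3 -c "
from h import *
print(go(500,-325,236,.14))"
```

```text
clock: 29.3
eef_pos: [547.1, 73.5, 157.9]
eef_rot: [-3.14, -0.002, 1.706]
wrist_force: [-0.3, 0.2, -0.5]
finger_gap: 93.7
clock: 29.8
eef_pos: [547.7, 73.4, 239.0]
eef_rot: [3.141, -0.002, 1.706]
wrist_force: [0.4, 0.7, 0.1]
finger_gap: 94.2
clock: 30.42
eef_pos: [581.1, -175.9, 237.0]
eef_rot: [-3.139, -0.001, 0.828]
wrist_force: [-0.2, -0.2, 1.3]
finger_gap: 94.1
[-0.1647, 0.0412, 0.0007, 39.3998]
```

```bash
python3 -m handwheel '[[-0.04,0.01,0,10],[-0.08,0.02,0,20],[-0.12,0.03,0,30],[-0.165,0.041,0,39.5],[-0.165,0.041,0,39.5]]';python3 -m handwheel '[[0,0,0,0],[0,0,0,0]]';python3 look.py w7
```

```text
clock: 31.05
eef_pos: [498.0, -327.1, 235.2]
eef_rot: [-3.138, 0.003, 0.133]
wrist_force: [0.7, 1.2, 0.3]
finger_gap: 94.1
clock: 31.3
eef_pos: [498.4, -326.2, 234.6]
eef_rot: [-3.137, 0.003, 0.135]
wrist_force: [0.7, 0.1, 0.3]
finger_gap: 94.1
[ 498.40313676 -326.19648185  234.59083402] [-3.13703360e+00  3.12811655e-03  1.35458233e-01]
```

View pics/w7.png

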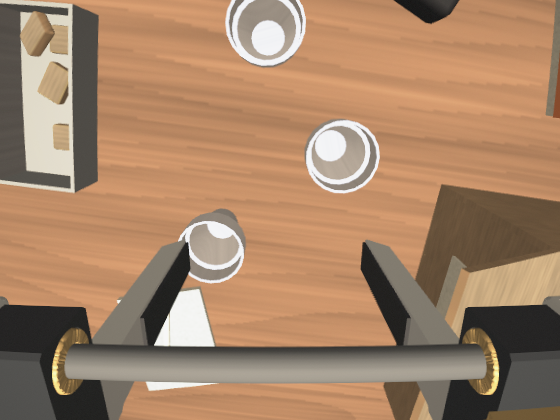

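Rims are C at (266,27), D at (342,157) and E at (211,249), with chips lying in the tray at left. The carton box flap near D (445,190) means D should be gripped with the jaws along x.

Run:
```python
from h import *
c=cams.get_calibration("wrist")
for q in ((266,27),(342.5,156.5),(211,249)):
    p=plane(c,[q],86)[0];print(p.round(1),go(p[0],p[1],72,.135),go(p[0],p[1],72,1.706))
print(plane(c,[(445,186),(425,300)],0).round(),plane(c,[(445,186),(455,260)],150).round())
```

```text
[ 633.7 -299.4   86. ] [0.1381, -0.0076, 0.1625, 0.0241] [0.1381, -0.0076, 0.1625, -89.9875]
[ 536.6 -380.8   86. ] [0.0308, 0.06, 0.1625, 0.0241] [0.0308, 0.06, 0.1625, -89.9875]
[ 430.9 -271.9   86. ] [-0.0592, -0.0622, 0.1633, 0.0241] [-0.0592, -0.0622, 0.1633, -89.9875]
[[ 507. -525.    0.]
 [ 356. -541.    0.]] [[ 535. -448.  150.]
 [ 477. -472.  150.]]
```

```bash
python3 -m handwheel '[[0.05,-0.003,0,0],[0.1,-0.006,0,0],[0.138,-0.0076,0.04,0],[0.138,-0.0076,0.1,0],[0.138,-0.0076,0.15,0]]'; python3 -m handwheel '[[0,0,0.006,0],[0,0,0.011,0],[0,0,0.011,0]]'; python3 -m handwheel '[[0,0,0,0],[0,0,0,0],[0,0,0,0],[0,0,0,0],[0,0,0,0]]' 1 10; python3 -m handwheel '[[0,0,0,0],[0,0,0,0],[0,0,0,0]]' 0;python3 -m handwheel '[[0,0,0,-10],[0,0,0,-20],[0,0,0,-30],[0,0,0,-40],[0,0,0,-50]]';python3 -m handwheel '[[0,0,0,-10],[0,0,0,-20],[0,0,0,-30],[0,0,0,-40],[0,0,0,-40]]'; python3 -c "
from h import *
print(read_state()['eef_pos'])"
```

```text
clock: 31.98
eef_pos: [633.9, -297.9, 81.6]
eef_rot: [-3.136, 0.004, 0.138]
wrist_force: [0.1, -0.7, 0.2]
finger_gap: 94.0
clock: 32.35
eef_pos: [634.7, -298.2, 72.8]
eef_rot: [-3.138, 0.002, 0.138]
wrist_force: [-0.4, -0.9, 0.4]
finger_gap: 94.0
clock: 32.98
eef_pos: [634.8, -298.3, 73.2]
eef_rot: [-3.139, 0.001, 0.138]
wrist_force: [-0.3, -0.3, 4.2]
finger_gap: 66.8
clock: 33.35
eef_pos: [634.7, -298.2, 73.0]
eef_rot: [-3.138, 0.001, 0.138]
wrist_force: [-0.0, -0.1, -1.1]
finger_gap: 92.4
clock: 33.98
eef_pos: [634.7, -298.2, 72.9]
eef_rot: [-3.138, -0.002, 1.016]
wrist_force: [-0.7, -0.2, -0.4]
finger_gap: 93.6
clock: 34.6
eef_pos: [634.6, -298.1, 72.7]
eef_rot: [-3.14, -0.004, 1.714]
wrist_force: [-0.2, -0.3, 0.2]
finger_gap: 93.9
[ 634.62998574 -298.12395957   72.68522008]
```

```bash
python3 -m handwheel '[[0,0,0,0],[0,0,0,0],[0,0,0,0],[0,0,0,0],[0,0,0,0]]' 1 20; python3 -m handwheel '[[0,0,-0.04,0],[0,0,-0.09,0],[0,0,-0.15,0],[0,0,-0.2,0],[0,0,-0.2,0]]'; python3 -c "
from h import *
print(go(547,74,272,1.708))"
```

```text
clock: 35.22
eef_pos: [634.7, -298.1, 72.7]
eef_rot: [-3.14, -0.004, 1.713]
wrist_force: [1.2, -0.6, 0.0]
finger_gap: 65.5
clock: 35.85
eef_pos: [635.9, -299.2, 277.4]
eef_rot: [3.138, 0.001, 1.713]
wrist_force: [0.1, 0.3, -1.9]
finger_gap: 65.1
[0.382, -0.0351, 0.005, 0.2924]
```

```bash
python3 -m handwheel '[[0.06,-0.006,0,0],[0.12,-0.012,0,0],[0.18,-0.017,0,0],[0.24,-0.023,0,0],[0.3,-0.028,0,0]]'; python3 -m handwheel '[[0.05,-0.005,0,0],[0.07,-0.006,0,0],[0.07,-0.006,0,0]]'; python3 -c "
from h import *
print(go(547,74,190,1.708))"
```

```text
clock: 36.48
eef_pos: [564.4, -4.4, 275.6]
eef_rot: [3.139, 0.0, 1.713]
wrist_force: [0.8, -0.2, -0.9]
finger_gap: 64.7
clock: 36.85
eef_pos: [548.3, 64.7, 274.8]
eef_rot: [3.141, 0.0, 1.714]
wrist_force: [0.1, -0.2, -0.7]
finger_gap: 64.9
[0.0095, -0.0, 0.0848, 0.3581]
```

```bash
python3 -m handwheel '[[0.0095,0,0.005,0.3],[0.0095,0,0.03,0.3],[0.0095,0,0.055,0.3],[0.0095,0,0.075,0.3],[0.0095,0,0.082,0.3]]'; python3 -m handwheel '[[0,0,0.002,0],[0,0,0.004,0],[0,0,0.006,0],[0,0,0.006,0]]'
```

```text
clock: 37.48
eef_pos: [546.7, 73.4, 191.2]
eef_rot: [-3.14, 0.0, 1.708]
wrist_force: [-0.5, 0.2, -0.4]
finger_gap: 64.5
clock: 37.98
eef_pos: [546.8, 73.5, 185.6]
eef_rot: [-3.141, 0.0, 1.708]
wrist_force: [0.2, 1.2, 1.2]
finger_gap: 64.1
```

Near seating, so I'll press gently, release and go to D.

```bash
python3 -m handwheel '[[0,0,0.001,0],[0,0,0.001,0]]'; python3 -m handwheel '[[0,0,0,0],[0,0,0,0],[0,0,0,0],[0,0,0,0]]' 0; python3 -m handwheel '[[0,0,-0.02,0],[0,0,-0.04,0],[0,0,-0.065,0],[0,0,-0.065,0]]'; python3 -c "
from h import *
print(go(536.5,-380.8,255,1.708))"
```

```text
clock: 38.22
eef_pos: [546.9, 73.6, 184.8]
eef_rot: [-3.141, -0.0, 1.708]
wrist_force: [-1.3, 1.0, 4.1]
finger_gap: 64.1
clock: 38.72
eef_pos: [546.9, 73.5, 184.8]
eef_rot: [-3.141, -0.0, 1.708]
wrist_force: [-0.4, -0.3, -0.8]
finger_gap: 94.0
clock: 39.22
eef_pos: [547.5, 73.6, 251.2]
eef_rot: [3.139, 0.0, 1.708]
wrist_force: [-0.4, -0.1, -0.3]
finger_gap: 93.7
[-0.4486, -0.0729, -0.0039, -0.0154]
```

```bash
python3 -m handwheel '[[-0.06,-0.01,0,0],[-0.12,-0.02,0,0],[-0.18,-0.029,0,0],[-0.24,-0.039,0,0],[-0.3,-0.049,0,0]]'; python3 -m handwheel '[[-0.06,-0.01,0,0],[-0.12,-0.02,0,0],[-0.148,-0.024,0,0],[-0.148,-0.024,0,0]]'; python3 -c "
from h import *
print(go(536.5,-380.8,72.5,1.708))"
```

```text
clock: 39.85
eef_pos: [539.3, -232.2, 249.9]
eef_rot: [3.14, -0.0, 1.708]
wrist_force: [0.4, 0.7, -0.8]
finger_gap: 93.4
clock: 40.35
eef_pos: [534.9, -383.6, 247.5]
eef_rot: [-3.141, -0.002, 1.705]
wrist_force: [0.1, 0.6, 0.1]
finger_gap: 93.6
[0.0021, 0.002, 0.175, -0.1547]
```

```bash
python3 -m handwheel '[[0.002,0.002,0.04,0],[0.002,0.002,0.09,0],[0.002,0.002,0.14,0],[0.002,0.002,0.17,0],[0.002,0.002,0.175,0]]'; python3 -m handwheel '[[0,0,0,0]]'; python3 -m handwheel '[[0,0,0,0],[0,0,0,0],[0,0,0,0],[0,0,0,0],[0,0,0,0]]' 1 20;  python3 -m handwheel '[[0,0,-0.04,0],[0,0,-0.09,0],[0,0,-0.15,0],[0,0,-0.2,0],[0,0,-0.22,0]]'; python3 -c "
from h import *
print(go(547,74,298,1.708))"
```

```text
clock: 40.98
eef_pos: [535.9, -379.1, 70.2]
eef_rot: [-3.139, -0.005, 1.706]
wrist_force: [-0.7, 0.1, 0.7]
finger_gap: 93.9
clock: 41.1
eef_pos: [536.4, -378.6, 71.1]
eef_rot: [-3.139, -0.005, 1.707]
wrist_force: [0.2, -0.5, 1.1]
finger_gap: 93.8
clock: 41.72
eef_pos: [536.6, -378.9, 71.7]
eef_rot: [-3.14, -0.004, 1.707]
wrist_force: [-0.6, 0.3, 5.7]
finger_gap: 66.3
clock: 42.35
eef_pos: [537.3, -379.9, 294.9]
eef_rot: [3.141, -0.001, 1.707]
wrist_force: [0.3, -0.6, -2.0]
finger_gap: 66.3
[0.4484, 0.0712, -0.0025, -0.0632]
```

```bash
python3 -m handwheel '[[0.06,0.01,0,0],[0.12,0.019,0,0],[0.18,0.0285,0,0],[0.24,0.038,0,0],[0.3,0.0475,0,0]]'; python3 -m handwheel '[[0.06,0.01,0,0],[0.12,0.02,0,0],[0.15,0.024,0,0],[0.15,0.024,0,0]]'; python3 -c "
from h import *
print(go(547,76,220,1.708))"
```

```text
clock: 42.98
eef_pos: [543.3, -74.3, 295.0]
eef_rot: [3.141, -0.001, 1.707]
wrist_force: [1.3, 0.6, -0.8]
finger_gap: 66.4
clock: 43.48
eef_pos: [546.4, 79.4, 294.9]
eef_rot: [-3.142, -0.002, 1.71]
wrist_force: [0.7, -0.3, -1.3]
finger_gap: 66.4
[-0.0035, 0.0001, 0.0749, 0.0908]
```

```bash
python3 -m handwheel '[[-0.0035,0,0.005,0],[-0.0035,0,0.03,0],[-0.0035,0,0.055,0],[-0.0035,0,0.07,0],[-0.0035,0,0.076,0]]'; python3 -m handwheel '[[0,0,0.002,0],[0,0,0.004,0],[0,0,0.006,0],[0,0,0.006,0]]'
```

```text
clock: 44.1
eef_pos: [546.8, 75.3, 218.2]
eef_rot: [-3.141, -0.002, 1.709]
wrist_force: [0.0, 0.1, -1.0]
finger_gap: 66.5
clock: 44.6
eef_pos: [546.9, 75.4, 212.3]
eef_rot: [-3.141, -0.002, 1.709]
wrist_force: [-1.1, 0.2, -0.9]
finger_gap: 66.0
```

```bash
python3 -m handwheel '[[0,0,0.001,0],[0,0,0.0025,0],[0,0,0.0025,0]]';python3 -m handwheel '[[0,0,0.001,0],[0,0,0.001,0]]'
```

```text
clock: 44.98
eef_pos: [547.0, 75.6, 210.1]
eef_rot: [3.141, -0.002, 1.709]
wrist_force: [0.9, 1.5, 3.0]
finger_gap: 66.6
clock: 45.22
eef_pos: [547.3, 75.8, 209.8]
eef_rot: [3.14, -0.002, 1.709]
wrist_force: [-0.4, 1.2, 5.8]
finger_gap: 66.6
```

```bash
python3 -m handwheel '[[0,0,0,0],[0,0,0,0],[0,0,0,0],[0,0,0,0]]' 0; python3 -m handwheel '[[0,0,-0.02,0],[0,0,-0.04,0],[0,0,-0.065,0],[0,0,-0.065,0]]'; python3 -c "
from h import *
print(go(428,-272,272,1.708))"
```

```text
clock: 45.72
eef_pos: [547.3, 75.7, 209.6]
eef_rot: [3.14, -0.002, 1.709]
wrist_force: [1.7, -0.1, 0.5]
finger_gap: 94.4
clock: 46.22
eef_pos: [547.7, 75.6, 276.1]
eef_rot: [3.137, -0.002, 1.709]
wrist_force: [0.2, -0.3, -0.3]
finger_gap: 94.1
[-0.3278, -0.1664, 0.0028, 0.0504]
```

```bash
python3 -m handwheel '[[-0.055,-0.028,0,0],[-0.11,-0.056,0,0],[-0.165,-0.084,0,0],[-0.22,-0.112,0,0],[-0.275,-0.14,0,0]]'; python3 -m handwheel '[[-0.053,-0.027,0,0],[-0.053,-0.027,0,0],[-0.053,-0.027,0,0]]'; python3 -c "
from h import *
print(go(428,-272,72.5,1.708))"
```

```text
clock: 46.85
eef_pos: [445.7, -217.7, 273.9]
eef_rot: [3.138, -0.003, 1.709]
wrist_force: [-0.0, 0.3, -0.0]
finger_gap: 93.7
clock: 47.22
eef_pos: [426.2, -273.5, 272.8]
eef_rot: [3.139, -0.003, 1.709]
wrist_force: [-0.4, 0.5, -0.3]
finger_gap: 93.8
[0.0005, 0.0015, 0.2003, 0.0304]
```

```bash
python3 -m handwheel '[[0.0005,0.0015,0.05,0],[0.0005,0.0015,0.11,0],[0.0005,0.0015,0.165,0],[0.0005,0.0015,0.195,0],[0.0005,0.0015,0.2,0]]'; python3 -m handwheel '[[0,0,0,0]]'; python3 -m handwheel '[[0,0,0,0],[0,0,0,0],[0,0,0,0],[0,0,0,0],[0,0,0,0]]' 1 10; python3 -m handwheel '[[0,0,0,0],[0,0,0,0],[0,0,0,0]]' 0;python3 -m handwheel '[[0,0,0,10],[0,0,0,20],[0,0,0,30],[0,0,0,40],[0,0,0,50]]';python3 -m handwheel '[[0,0,0,10],[0,0,0,20],[0,0,0,30],[0,0,0,40],[0,0,0,40]]';  python3 -m handwheel '[[0,0,0,0],[0,0,0,0],[0,0,0,0],[0,0,0,0],[0,0,0,0]]' 1 20;  python3 -m handwheel '[[0,0,-0.06,0],[0,0,-0.12,0],[0,0,-0.18,0],[0,0,-0.24,0],[0,0,-0.25,0]]'; python3 -c "
from h import *
print(go(547,74,322,.14))"
```

```text
clock: 47.85
eef_pos: [427.8, -270.2, 71.2]
eef_rot: [3.141, -0.006, 1.711]
wrist_force: [0.1, -1.0, -0.6]
finger_gap: 94.2
clock: 47.98
eef_pos: [428.5, -269.8, 72.0]
eef_rot: [3.141, -0.005, 1.712]
wrist_force: [0.8, -1.3, -0.9]
finger_gap: 94.1
clock: 48.6
eef_pos: [428.6, -270.0, 72.3]
eef_rot: [3.14, -0.005, 1.712]
wrist_force: [-2.4, -0.0, 5.3]
finger_gap: 64.8
clock: 48.98
eef_pos: [428.6, -269.9, 72.2]
eef_rot: [3.14, -0.005, 1.712]
wrist_force: [0.9, -0.4, -0.1]
finger_gap: 90.8
clock: 49.6
eef_pos: [428.6, -269.9, 72.2]
eef_rot: [-3.138, -0.004, 0.833]
wrist_force: [0.7, -0.3, -0.4]
finger_gap: 93.9
clock: 50.22
eef_pos: [428.5, -269.8, 72.1]
eef_rot: [-3.136, -0.001, 0.136]
wrist_force: [-0.2, -0.7, -0.1]
finger_gap: 93.9
clock: 50.85
eef_pos: [428.5, -269.8, 72.0]
eef_rot: [-3.136, -0.001, 0.136]
wrist_force: [-0.7, -0.2, -0.4]
finger_gap: 66.6
clock: 51.48
eef_pos: [429.0, -271.5, 325.9]
eef_rot: [-3.141, -0.005, 0.137]
wrist_force: [0.5, 0.0, -2.5]
finger_gap: 67.1
[0.1639, -0.3262, 0.0051, -0.1911]
```

```bash
python3 -m handwheel '[[0.027,-0.054,0,0],[0.054,-0.108,0,0],[0.081,-0.162,0,0],[0.108,-0.216,0,0],[0.135,-0.27,0,0]]'; python3 -m handwheel '[[0.029,-0.056,0,0],[0.029,-0.056,0,0],[0.029,-0.056,0,0]]'; python3 -c "
from h import *
print(go(547,73.7,246,.137))"
```

```text
clock: 52.1
eef_pos: [526.1, 16.3, 325.6]
eef_rot: [-3.14, -0.004, 0.137]
wrist_force: [0.2, -0.4, -0.9]
finger_gap: 66.4
clock: 52.48
eef_pos: [546.9, 75.5, 324.7]
eef_rot: [-3.14, -0.002, 0.137]
wrist_force: [-0.2, -0.1, -0.9]
finger_gap: 66.9
[-0.0003, 0.0019, 0.0787, 0.0151]
```

Seat height expected ≈ 236.3.

```bash
python3 -m handwheel '[[0,0.002,0.005,0],[0,0.002,0.03,0],[0,0.002,0.055,0],[0,0.002,0.075,0],[0,0.002,0.08,0]]'; python3 -m handwheel '[[0,0,0.002,0],[0,0,0.004,0],[0,0,0.006,0],[0,0,0.006,0]]'
```

```text
clock: 53.1
eef_pos: [546.8, 72.4, 243.5]
eef_rot: [-3.14, 0.0, 0.136]
wrist_force: [0.8, -0.4, -0.5]
finger_gap: 66.6
clock: 53.6
eef_pos: [546.8, 72.5, 237.5]
eef_rot: [-3.14, -0.0, 0.136]
wrist_force: [0.3, 0.1, -2.0]
finger_gap: 66.7
```

```bash
python3 -m handwheel '[[0,0,0.001,0],[0,0,0.0015,0],[0,0,0.0015,0]]';python3 -m handwheel '[[0,0,0.0005,0],[0,0,0.0005,0]]'
```

```text
clock: 53.98
eef_pos: [547.2, 72.8, 237.0]
eef_rot: [-3.14, -0.002, 0.136]
wrist_force: [-0.0, 1.4, 6.3]
finger_gap: 66.8
clock: 54.22
eef_pos: [547.4, 73.0, 237.0]
eef_rot: [-3.14, -0.003, 0.136]
wrist_force: [0.5, 2.4, 6.1]
finger_gap: 66.6
```

```bash
python3 -m handwheel '[[0,0,0,0],[0,0,0,0],[0,0,0,0],[0,0,0,0]]' 0; python3 -m handwheel '[[0,0,-0.02,0],[0,0,-0.05,0],[0,0,-0.08,0],[0,0,-0.08,0]]';python3 -m handwheel '[[-0.02,0.05,0,0],[-0.04,0.11,0,0],[-0.06,0.17,0,0],[-0.08,0.23,0,0],[-0.1,0.29,0,0]]';python3 -m handwheel '[[-0.02,0.05,0,0],[-0.02,0.1,0,0],[-0.02,0.12,0,0],[-0.02,0.12,0,0],[-0.02,0.12,0,0]]'; python3 chk.py
python3 - <<'E'
from h import *
a=cams.camera("scene")[:,:,::-1];b=cams.camera("top")[:,:,::-1]
o=np.zeros((600,800,3),np.uint8)
c=cv2.resize(a[100:280,150:480],None,fx=1.8,fy=1.8);o[:c.shape[0],:c.shape[1]]=c
d=cv2.resize(b[140:290,80:400],None,fx=1.8,fy=1.8);o[325:325+d.shape[0],:d.shape[1]]=d
cv2.imwrite('pics/f.png',o)
E
```

```text
clock: 54.72
eef_pos: [547.3, 72.9, 236.8]
eef_rot: [-3.14, -0.003, 0.136]
wrist_force: [1.3, 0.3, -0.2]
finger_gap: 94.0
clock: 55.22
eef_pos: [547.6, 72.8, 318.8]
eef_rot: [-3.14, -0.006, 0.136]
wrist_force: [0.6, -0.2, -0.6]
finger_gap: 94.1
clock: 55.85
eef_pos: [487.5, -227.0, 316.6]
eef_rot: [-3.139, -0.005, 0.136]
wrist_force: [1.4, 0.1, -0.2]
finger_gap: 94.5
clock: 56.48
eef_pos: [484.0, -347.7, 315.8]
eef_rot: [-3.139, -0.005, 0.137]
wrist_force: [-1.4, 0.2, 0.1]
finger_gap: 94.0
297 [320.2 212.4] [603. -72.  67.] [612. -78.  12.]
157 [320.6 230.3] [559. -73.  67.] [565. -80.  12.]
163 [327.  252.9] [504. -90.  67.] [507. -97.  12.]
```

View pics/f.png

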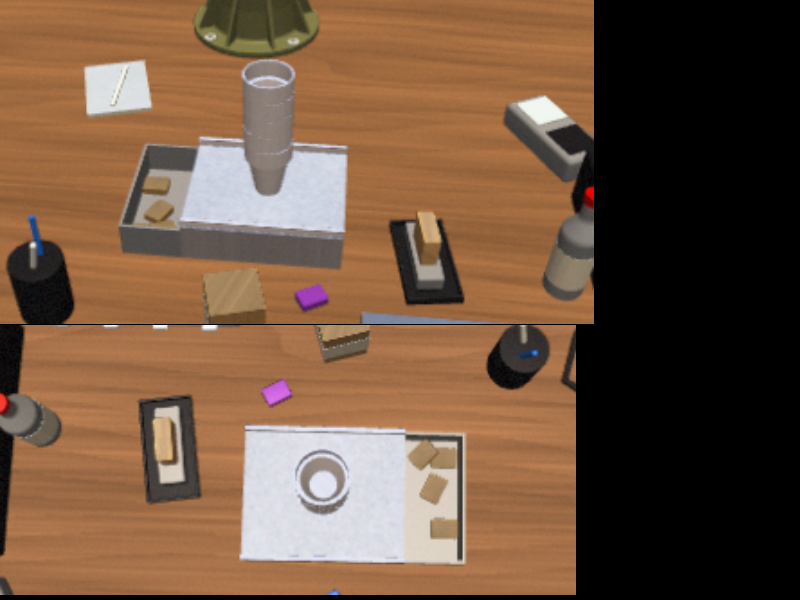

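The five-tumbler stack stands upright at mid-board (270,130 in the scene crop). The board is clear, four chips lie in the tray, the scraper stands in its rest, and the bottle, carton and pen pot are in place.

```bash
python3 -c "
from cell import manip
print(manip.sign_off())"
```

```text
the job is handed in; nothing more can be done
None
```

The job is done and handed in, with the robot's clock at about 57 s of the 200 s allowed.

**What I did:** I wiped the four chips off the board into the tray in two passes with the scraper. I then stood the scraper back in its rest on its sole and nested all five tumblers into one stack on the board at about (547, 73).

**Last checks:**
- **Chips:** the brown mask found no chips left on the board and showed chips only in the tray. It gave three patches, one of them two touching chips; the picture shows four.
- **Stack:** it is upright. Each nested tumbler stopped within about 1 mm of the expected 26 mm step. The last sat about 0.7 mm high.
- **Other things:** the scraper is in its rest, and the bottle, carton and pen pot look unmoved in the pictures. I did not measure them again.
- **Forces:** readings at the ends of moves stayed under about 7 N.

**Disagreements:** the views differed by about 3 mm on the board's position and up to about 5 mm on some tumblers. Two-view heights for the tumbler rims came out 6 to 14 mm below the stated 86 mm, so I used the stated height and confirmed seating by contact.

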